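# Make up the fitting kit and the finishing kit

### The job

Make up the two job kits from the stock on the bench: put the yellow screwdriver and the pliers into their own cut-outs in the fitting tray (green floors), and the wax tin and the sanding block into theirs in the finishing tray (orange floors). Turn each one so that it matches its cut-out and sits flat on the floor of it, the tin standing upright and the sanding block and pliers the way up they lay; leave the red screwdriver and the wood offcut where they are.

Things in the scene. Friction and masses are not known exactly. Their poses are not given: they have to be found in the camera images.
- fitting_tray: Fixed grey tray 230x127 mm, dark foam, green-floored cut-outs. Origin: underside centre, x along it. Floors at z 20 mm, foam and rim top at z 29. Screwdriver cut-out: centre x 0, y -34.5, 212 long; handle part 40 wide at -x, blade part 20 wide at +x. Pliers cut-out: centre x 0, y 22.5, 188 long; handles (64 wide) at -x, jaws (32 wide) at +x, a 64 mm wide gap for fingers at x 30 to 60, floor deep
- finishing_tray: Fixed grey tray 218x94 mm, dark foam, orange-floored cut-outs. Origin: centre of the underside, x along its length, z up. Cut-out floors at z 20 mm, foam and rim top at z 29 mm. Round cut-out for the wax tin: diameter 68 mm, centre x -65, y 0 mm. Rectangular one for the sanding block: 121 mm along x, 75 mm along y, centre x 38.5, y 0 mm
- screwdriver_grip (a point): Grip point of the short screwdriver with a yellow handle (199 mm long, 28 mm thick): on the handle's axis at its balance point, 14 mm above what it lies on. y points to the handle's end (55 mm off) within 0.12 rad, the thin blade lies to -y (tip 145 mm off); the roll about y is arbitrary. In its cut-out this point belongs at x -45, y -34.5 mm of the tray
- pliers: Pliers with blue handles, lying flat: 52 wide, 176 long, 14 mm thick. Origin: centre of the underside; z up. Handles to +y (52 mm over both, y 28 to 88 mm, 11 mm high), steel jaws to -y (20 mm wide, 12 mm high, parallel sides from y -34 to -88 mm). Can be lifted level by the jaws, held firmly across them at y -45 mm
- sanding_block: Tan cork sanding block, 63 mm (x) by 109 mm (y), 34 mm high. Origin: centre of its underside. Hold it across the 63 mm
- wax_tin: Round cream-coloured tin of wax standing upright, diameter 56 mm, height 55 mm. Origin: centre of its underside
- red_screwdriver: Longer screwdriver with a red handle, 229 mm long, lying on the bench; belongs to no kit, stays where it is. Origin: middle of its length, on its underside; handle along +y
- offcut: Dark brown planed wood offcut, 50 x 75 mm, 32 mm high, on the bench; belongs to no kit, stays where it is. Origin: centre of its underside

How it is judged:
By the outcome, as a careful person would: the job done as asked, in the order asked, and still so for the second after the job is handed in, with the robot touching nothing.
It also fails if it takes over 99 s, if anything falls off the work surface, if the arm or the gripper's body presses on something with over 40 N, if the wrist force passes 120 N, or if a joint passes its speed limit or range.

### The arm

A 6-joint arm with a two-finger parallel gripper is mounted at the origin on a cart in front of the work surface, level with it; the furniture and walls round the work are solid. World frame = base frame: x ahead of the robot, y to its left, z up, the work surface at z = 0. Lengths are in m, angles in degrees, forces in N, time in s.
With the tool pointing down it reaches from about 0.375 to 0.9 m from the base axis. Payload 3.1 kg.
Tool frame: the origin (TCP) lies on the centre line of the jaws, within the pads' length; the fingertips stand 8 mm ahead of it and the grasp point (between the pads) lies 11 mm behind it; z points along the fingers, y is the line along which they close (so a half turn about z gives the same grasp; the last joint's range is limited). The gripper opens to 87 mm and grips with 3 to 60 N. Pads are 19 mm wide; open, the fingers measure 117 mm over their backs; the gripper's body (75 mm by 190 mm) begins 51 mm behind the grasp point.
Start: joints at [-75.831, 30.224, 82.088, -0, 67.689, -10.227], TCP at [0.258, -0.569, 0.231] pointing down, gripper open.
Joint ranges: [-176.69, 176.69], [-43.24, 126.21], [12.49, 139.97], [-82, 262], [0, 151.66], [-163.58, 163.58]. Speed limits (degrees/s): [159.86, 159.86, 180, 180, 180, 180].

### API

Orientations are given as a 3x3 rotation matrix whose columns are the frame's x, y, z axes.
In Python, from rig import * gives the robot as it stands.
- The arm moves only by the tool step_arm, never from a script. Its argument "targets" is a list of rows, each a list of 5 numbers: the opening, from -1 (shut) to 1 (fully open), then the shift along the world's x, y, z normalised to -1 to 1, where 1 is 0.25 m, then the turn about the world's z normalised to -1 to 1, where 1 is 180 degrees. In form: [[fingers, x, y, z, turn], ...]. A call has 1 to 20 rows; each row is the pose to reach, as a shift and turn from the pose commanded when the call began, turning the shorter way round; what a row does not reach only later rows make up. A row lasts 1/10 s, in which the tool goes at most 50 mm and 8.59 degrees, less where a joint would pass 70% of its speed; a pose out of reach is approached as far as the arm can. A call with a number of a shift or a turn outside -1 to 1 is refused whole. A call with a gripper value outside its range is refused whole. The fingers move at their own pace and stop on an object; the grip force is fixed at half the most. Time passes only in rows, so rows that repeat a pose let the fingers close. It gives the time, the measured TCP pose, the force, the opening and the grip force at its end, in the units of the state.
- read_state(): the state, without advancing time (a new reading comes with each control period).
- capture(name): name is "side" or "top" or "wrist"; returns a dict with "color" (384x512x3 uint8, red, green, blue), "mtx" (3x3 intrinsics, pixels), "pose" (4x4, takes a point from camera to world coordinates). Camera axes: x right, y down, z forward; pixel columns grow to the right and rows downward; lengths in m; the calibration is good to about 2 mm. A picture is of the moment at which its call begins. There is no depth.
- hand_in(): hands the job in; it is judged then, once.
The state is a dict: "time_s": time; "joint_positions": joint angles; "qvel": joint speeds; "tau": joint torques, N m; "position": TCP position; "tcp_rot": TCP orientation; "force": force on the tool from outside, world axes, zero at the start; "moment": the same for the moment, N m; "opening": opening from 0.0 (shut) to 1.0 (fully open); "grasp_force": force on a finger pad.
Only numpy, scipy, OpenCV 4.12 (cv2) and the standard library are available. Lean on these libraries where they do the work, as an engineer would, in place of code of your own. Each camera call takes 0.05 s, during which the arm holds its last target. There are 200 camera calls.

## Working session

There is one attempt and no reset: what is moved stays moved. The work goes in short steps, Python scripts to look and compute and a tool call to move; the robot and the scene stay as the last step left them, time stands still between calls to the robot, and variables do not carry over. Pictures are saved under pics/ and viewed, at most 14 in all, crops included, and the job is handed in when it is done.

Besides the shell and the picture viewer there is one more tool, called after "Emit:" as a command line: name --pt "numbers of a row" for each row, then --argument value for the rest. step_arm: Moves the arm, as the interface text tells. Scaled input: -1 to 1 covers 0.25 m each way for a shift and 180 degrees each way for a turn. Its arguments: {"type":"object","properties":{"targets":{"type":"array","items":{"type":"array","items":{"type":"number"}}}},"required":["targets"]}

```bash
ls; mkdir -p pics; python3 - <<'E'
from rig import *
import cv2,numpy as np
s=read_state();print(s['position'],s['time_s'],s['opening']);print(s['tcp_rot'])
for n in ("top","side"):
    c=capture(n);cv2.imwrite(f"pics/{n}0.png",c["color"][:,:,::-1]);print(n,np.round(c["mtx"],1).tolist(),np.round(c["pose"],3).tolist())
    np.savez(f"{n}0.npz",**{k:c[k] for k in("color","mtx","pose")})
E
```

```text
pics
[ 0.25799736 -0.56849519  0.22956636] 0.0 1.0019886336951294
[[ 9.10702993e-01  4.13061442e-01 -5.51124508e-04]
 [ 4.13061659e-01 -9.10700710e-01  2.06945952e-03]
 [ 3.52904453e-04 -2.11231138e-03 -9.99997707e-01]]
top [[365.2, 0.0, 254.0], [0.0, 365.2, 190.4], [0.0, 0.0, 1.0]] [[0.004, -0.995, 0.101, 0.453], [-1.0, -0.005, -0.015, -0.166], [0.015, -0.101, -0.995, 1.062], [0.0, 0.0, 0.0, 1.0]]
side [[372.6, 0.0, 257.6], [0.0, 372.6, 186.4], [0.0, 0.0, 1.0]] [[-0.986, -0.067, 0.151, 0.387], [-0.165, 0.363, -0.917, 0.782], [0.007, -0.93, -0.369, 0.448], [0.0, 0.0, 0.0, 1.0]]
```

View pics/top0.png

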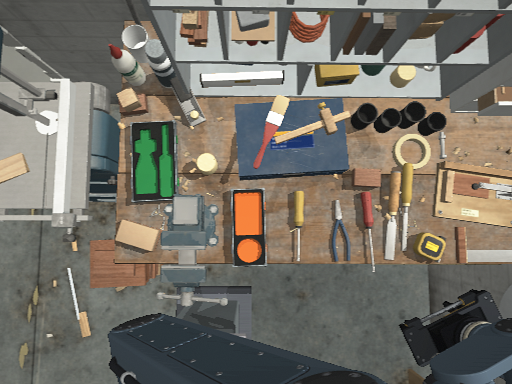

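View pics/side0.png

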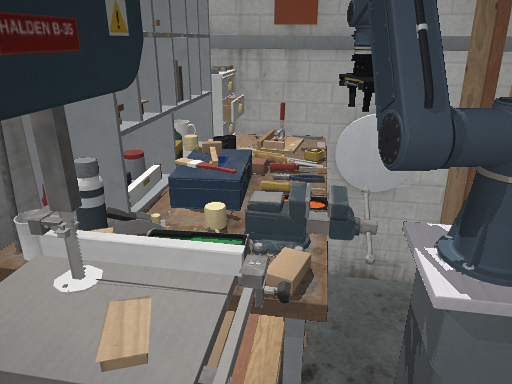

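The top view shows the fitting tray at (153,160), tin at (206,163), sanding block at (136,236), finishing tray at (249,228), yellow screwdriver at (299,225), pliers at (341,230), red screwdriver at (368,230) and offcut at (367,177). A vise stands at (187,220). The side view shows the saw head near the fitting tray.

```bash
cat > h.py <<'E'
import numpy as np,cv2
def ray(c,px,z):
    px=np.atleast_2d(px).astype(float);K,T=c["mtx"],c["pose"]
    d=np.c_[(px[:,0]-K[0,2])/K[0,0],(px[:,1]-K[1,2])/K[1,1],np.ones(len(px))]@T[:3,:3].T
    return T[:3,3]+d*((z-T[2,3])/d[:,2])[:,None]
def proj(c,P):
    P=np.atleast_2d(P);q=(P-c["pose"][:3,3])@c["pose"][:3,:3];q=q/q[:,2:]
    return (q@c["mtx"].T)[:,:2]
def mask(c,lo,hi,roi=None):
    hsv=cv2.cvtColor(c["color"],cv2.COLOR_RGB2HSV);m=cv2.inRange(hsv,lo,hi)
    if roi is not None:
        k=np.zeros_like(m);x0,y0,x1,y1=roi;k[y0:y1,x0:x1]=255;m&=k
    return m
def blobs(c,m,z,amin=25):
    """world rects: centre, sizes mm, angle of long axis deg"""
    out=[]
    for q in cv2.findContours(m,cv2.RETR_EXTERNAL,cv2.CHAIN_APPROX_NONE)[0]:
        if cv2.contourArea(q)<amin: continue
        P=ray(c,q[:,0],z)[:,:2]
        (x,y),(w,h),a=cv2.minAreaRect((P*1000).astype(np.float32))
        if h>w:w,h,a=h,w,a+90
        out.append((np.round([x,y,w,h,a%180],1).tolist(),np.round(q[:,0].mean(0)).tolist()))
    return out
E
python3 - <<'E'
from h import *
c=dict(np.load("top0.npz"))
hsv=cv2.cvtColor(c["color"],cv2.COLOR_RGB2HSV)
for n,p in dict(yel=(299,212),blu=(337,245),tin=(206,162),blk=(136,236),gr=(147,180),org=(249,215),pjaw=(337,207)).items(): print(n,hsv[p[1],p[0]])
print('green',blobs(c,mask(c,(50,80,60),(80,255,255)),.02))
print('orange',blobs(c,mask(c,(5,200,180),(14,255,255),(225,180,275,275)),.02))
print('yel',blobs(c,mask(c,(18,130,120),(30,255,255),(285,180,315,240)),.014))
print('blue',blobs(c,mask(c,(95,80,40),(125,255,255),(325,190,355,270)),.01))
print('tin',blobs(c,mask(c,(15,40,170),(35,140,255),(190,145,225,180)),.055))
print('blk',blobs(c,mask(c,(8,60,150),(22,200,255),(112,215,162,255)),.034))
img=c["color"][115:275,105:385,::-1]
cv2.imwrite("pics/crop.png",cv2.resize(img,None,fx=2.85,fy=2.85,interpolation=cv2.INTER_CUBIC))
E
```

```text
yel [ 22 138 227]
blu [ 16  54 147]
tin [ 26  49 252]
blk [ 16  83 219]
gr [ 69 160 148]
org [ 11 192 247]
pjaw [ 23  16 207]
green [([641.9, 130.1, 184.9, 62.9, 2.1], [146.0, 162.0]), ([645.5, 72.8, 208.0, 40.1, 1.7], [166.0, 161.0])]
orange []
yel [([509.9, -311.0, 97.9, 23.2, 179.6], [299.0, 207.0])]
blue [([415.9, -415.8, 106.3, 24.1, 167.1], [335.0, 239.0])]
tin [([648.6, -60.9, 98.3, 66.6, 129.8], [210.0, 156.0])]
blk [([443.1, 138.7, 115.2, 86.2, 73.7], [140.0, 230.0])]
```

View pics/crop.png

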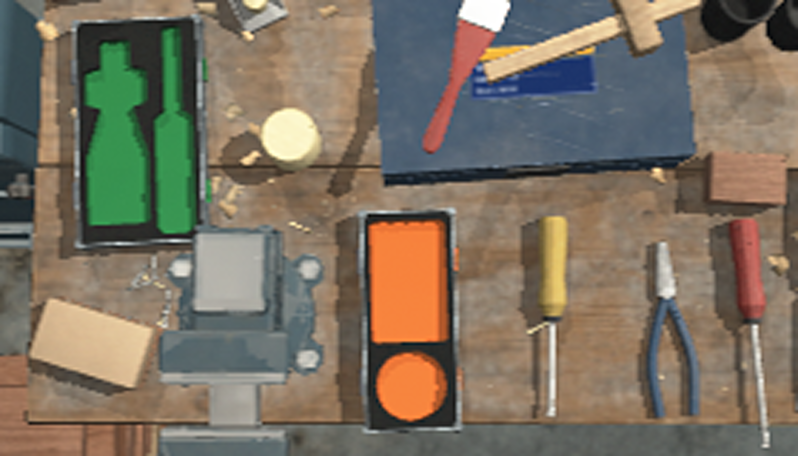

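The crop shows tray handle ends toward world −x on both trays, and the screwdriver handle toward +x, so it needs a half turn. The pliers jaws point to +x, as their cut-out does. Next I refine the masks and locate the edges of the vise.

```bash
python3 - <<'E'
from h import *
c=dict(np.load("top0.npz"))
print('orange',blobs(c,mask(c,(5,140,150),(15,255,255),(225,180,275,275)),.02))
m=mask(c,(20,25,190),(33,140,255),(194,150,220,176));print('tin',blobs(c,m,.055))
m=mask(c,(10,60,190),(22,130,255),(112,215,162,255));print('blk',blobs(c,m,.034))
m=mask(c,(10,40,120),(22,130,255),(112,215,162,255));m=cv2.morphologyEx(m,cv2.MORPH_OPEN,np.ones((5,5)));print('blk',blobs(c,m,.034))
# dark foam+rim outlines of trays
for n,r in(("fit",(125,115,183,205)),("fin",(225,182,275,272))):
    g=mask(c,(0,0,0),(180,255,75),r);g=cv2.morphologyEx(g,cv2.MORPH_CLOSE,np.ones((9,9)));print(n,blobs(c,g,.029,300))
print('pixels: vise jaw right/left edges, z .13/.03')
P=lambda x,y:(105+x/2.85,115+y/2.85)
for p in((282,232),(195,232),(285,340),(160,340),(318,290),(325,350)):print(p,ray(c,P(*p),.12)[0].round(3),ray(c,P(*p),.03)[0].round(3))
for n,p,z in(("sd end",(554,217),.014),("sd tip",(551,415),.014),("pl tip",(662,243),.006),("pl h1",(657,415),.006),("pl h2",(696,413),.006)):print(n,ray(c,P(*p),z)[0].round(4))
E
```

```text
orange [([388.8, -166.3, 64.9, 64.1, 90.2], [249.0, 250.0]), ([493.3, -164.3, 117.0, 73.8, 0.5], [248.0, 214.0])]
tin [([636.0, -49.2, 55.8, 48.1, 90.4], [206.0, 162.0])]
blk [([432.1, 145.3, 105.4, 59.8, 73.3], [137.0, 235.0])]
blk [([390.0, 183.8, 39.1, 21.9, 90.2], [122.0, 251.0]), ([433.0, 139.2, 126.0, 107.9, 90.2], [141.0, 232.0])]
fit [([638.1, 106.8, 235.8, 161.3, 3.3], [156.0, 166.0])]
fin [([454.5, -155.3, 215.8, 108.6, 0.1], [247.0, 231.0])]
pixels: vise jaw right/left edges, z .13/.03
(282, 232) [ 0.533 -0.05   0.12 ] [ 0.54  -0.039  0.03 ]
(195, 232) [0.532 0.028 0.12 ] [0.54  0.047 0.03 ]
(285, 340) [ 0.436 -0.055  0.12 ] [ 0.434 -0.044  0.03 ]
(160, 340) [0.435 0.057 0.12 ] [0.433 0.078 0.03 ]
(318, 290) [ 0.48  -0.084  0.12 ] [ 0.483 -0.076  0.03 ]
(325, 350) [ 0.427 -0.091  0.12 ] [ 0.424 -0.084  0.03 ]
sd end [ 0.5584 -0.3125  0.014 ]
sd tip [ 0.3604 -0.3078  0.014 ]
pl tip [ 0.5331 -0.4238  0.006 ]
pl h1 [ 0.36   -0.4155  0.006 ]
pl h2 [ 0.362  -0.4548  0.006 ]
```

Everything found matches the sizes given: screwdriver 198 mm, pliers about 175 mm, and plausible cut-outs. I'll move above the screwdriver.

Emit:
step_arm --pt "1 0.96 1 -0.1 -0.143" --pt "1 0.96 1 -0.1 -0.143" --pt "1 0.96 1 -0.1 -0.143" --pt "1 0.96 1 -0.1 -0.143" --pt "1 0.96 1 -0.1 -0.143" --pt "1 0.96 1 -0.1 -0.143" --pt "1 0.96 1 -0.1 -0.143" --pt "1 0.96 1 -0.1 -0.143" --pt "1 0.96 1 -0.1 -0.143" --pt "1 0.96 1 -0.1 -0.143" --pt "1 0.96 1 -0.1 -0.143" --pt "1 0.96 1 -0.1 -0.143"

```text
time_s: 1.3
position: [0.4973, -0.3205, 0.2056]
tcp_rot: [[1.0, -0.026, -0.0], [-0.026, -1.0, -0.0], [-0.0, 0.0, -1.0]]
force: [-0.7, -0.5, -0.4]
opening: 0.997
grasp_force: 0.0
```

```bash
cat > look.py <<'E'
import sys
from rig import *
from h import *
def look(tag,n="wrist",save=True):
    s=read_state();yaw=np.degrees(np.arctan2(s['tcp_rot'][1][0],s['tcp_rot'][0][0]))
    print('t',round(s['time_s'],2),'tcp',np.round(s['position'],4),'yaw',round(yaw,2),'j6',round(s['joint_positions'][5],1),'open',round(s['opening'],3),'gf',round(s['grasp_force'],1),'F',np.round(s['force'],1))
    c=capture(n);np.savez(tag+".npz",**{k:c[k] for k in("color","mtx","pose")})
    if save:cv2.imwrite(f"pics/{tag}.png",c["color"][:,:,::-1])
    return c
E
python3 - <<'E'
from look import *
c=look("w1");print(c["mtx"].round(1).tolist(),c["pose"].round(3).tolist())
print(blobs(c,mask(c,(18,130,100),(30,255,255)),.014,200))
E
```

```text
t 1.3 tcp [ 0.4973 -0.3205  0.2056] yaw -1.49 j6 47.9 open 0.997 gf 0.0 F [-0.7 -0.5 -0.4]
[[330.5, 0.0, 260.5], [0.0, 330.5, 188.0], [0.0, 0.0, 1.0]] [[-0.025, -0.955, -0.296, 0.579], [-1.0, 0.024, 0.008, -0.322], [-0.001, 0.296, -0.955, 0.358], [0.0, 0.0, 0.0, 1.0]]
[([267.4, -457.6, 355.7, 32.6, 88.6], [373.0, 341.0]), ([342.3, -538.1, 80.2, 15.2, 14.6], [447.0, 288.0]), ([351.2, -101.1, 83.3, 31.9, 164.6], [81.0, 288.0]), ([507.9, -306.9, 102.2, 26.9, 178.6], [249.0, 152.0])]
```

View pics/w1.png

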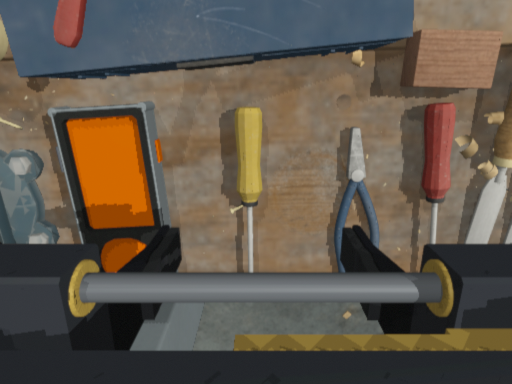

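The wrist view shows the yellow handle at (249,152), pliers at (357,190), red screwdriver at (437,170) and finishing tray at (110,180). The screwdriver pose agrees with the top view, so I descend.

Emit:
step_arm --pt "1 0.026 0.046 -0.2 0" --pt "1 0.026 0.046 -0.4 0" --pt "1 0.026 0.046 -0.55 0" --pt "1 0.026 0.046 -0.65 0" --pt "1 0.026 0.046 -0.7 0" --pt "1 0.026 0.046 -0.74 0" --pt "1 0.026 0.046 -0.744 0" --pt "1 0.026 0.046 -0.744 0" --pt "1 0.026 0.046 -0.744 0"

```text
time_s: 2.25
position: [0.5055, -0.3084, 0.021]
tcp_rot: [[1.0, -0.023, 0.002], [-0.023, -1.0, -0.002], [0.002, 0.002, -1.0]]
force: [0.4, -0.9, -1.0]
opening: 0.999
grasp_force: 0.0
```

Emit:
step_arm --pt "1 -0.004 0 -0.012 0" --pt "1 -0.004 0 -0.012 0" --pt "-1 -0.004 0 -0.012 0" --pt "-1 -0.004 0 -0.012 0" --pt "-1 -0.004 0 -0.012 0" --pt "-1 -0.004 0 -0.012 0" --pt "-1 -0.004 0 -0.012 0" --pt "-1 -0.004 0 -0.012 0" --pt "-1 -0.004 0 -0.012 0" --pt "-1 -0.004 0 -0.012 0" --pt "-1 -0.004 0 -0.012 0" --pt "-1 -0.004 0 -0.012 0"

```text
time_s: 3.45
position: [0.5037, -0.3077, 0.0166]
tcp_rot: [[1.0, -0.023, 0.0], [-0.023, -1.0, -0.0], [0.0, 0.0, -1.0]]
force: [0.4, -0.2, 0.0]
opening: 0.315
grasp_force: 30.0
```

Emit:
step_arm --pt "-1 0 0 0.1 0" --pt "-1 0 0 0.3 0" --pt "-1 0 0 0.5 0" --pt "-1 0 0 0.7 0.04" --pt "-1 0 0 0.88 0.08" --pt "-1 0 0 0.88 0.722" --pt "-1 0 0.2 0.88 0.722" --pt "-1 0 0.4 0.88 0.722" --pt "-1 0 0.6 0.88 0.722" --pt "-1 0 0.8 0.88 0.722" --pt "-1 0 0.8 0.88 0.722" --pt "-1 0 0.8 0.88 0.722" --pt "-1 0 0.8 0.88 0.722" --pt "-1 0 0.8 0.88 0.722" --pt "-1 0 0.8 0.88 0.722" --pt "-1 0 0.8 0.88 0.722" --pt "-1 0 0.8 0.88 0.722" --pt "-1 0 0.8 0.88 0.722" --pt "-1 0 0.8 0.88 0.722" --pt "-1 0 0.8 0.88 0.722"

```text
time_s: 5.45
position: [0.5033, -0.1075, 0.2363]
tcp_rot: [[-0.624, 0.781, -0.001], [0.781, 0.624, 0.0], [0.001, -0.0, -1.0]]
force: [0.6, 0.0, -0.4]
opening: 0.317
grasp_force: 30.0
```

Emit:
step_arm --pt "-1 0 0.2 0 0.296" --pt "-1 0 0.4 0 0.296" --pt "-1 0 0.6 0 0.296" --pt "-1 0 0.711 0 0.296" --pt "-1 0.2 0.711 0 0.296" --pt "-1 0.383 0.711 -0.1 0.296" --pt "-1 0.383 0.711 -0.2 0.296" --pt "-1 0.383 0.711 -0.2 0.296" --pt "-1 0.383 0.711 -0.2 0.296" --pt "-1 0.383 0.711 -0.2 0.296" --pt "-1 0.383 0.711 -0.2 0.296"

```text
time_s: 6.55
position: [0.5995, 0.07, 0.1882]
tcp_rot: [[-0.999, -0.032, 0.002], [-0.032, 0.999, -0.0], [-0.002, -0.0, -1.0]]
force: [-0.1, -0.4, -1.4]
opening: 0.319
grasp_force: 30.0
```

```bash
python3 - <<'E'
from look import *
c=look("w2");m=mask(c,(50,80,40),(80,255,255))
print('green',blobs(c,m,.02,200));print(c['pose'].round(3).tolist())
E
```

```text
t 6.55 tcp [0.5995 0.07   0.1882] yaw -178.15 j6 -95.8 open 0.319 gf 30.0 F [-0.1 -0.4 -1.4]
green [([624.3, 131.1, 151.6, 63.7, 3.4], [321.0, 184.0]), ([556.2, 69.4, 40.7, 32.3, 91.9], [260.0, 127.0])]
[[-0.033, 0.954, 0.299, 0.518], [0.999, 0.031, 0.01, 0.068], [0.0, 0.299, -0.954, 0.341], [0.0, 0.0, 0.0, 1.0]]
```

View pics/w2.png

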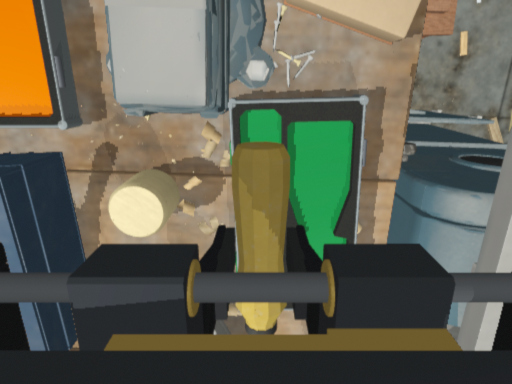

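The wrist view shows the tray's handle-end corners at (232,102) and (364,99). The screwdriver handle lies in line over its cut-out at (260,127), with the tin at (137,210).

```bash
python3 - <<'E'
from h import *
c=dict(np.load("w2.npz"));print('corners',ray(c,[(232,101),(364,98)],.029).round(4).tolist())
m=mask(c,(50,80,40),(80,255,255))
for y in(108,110,112):print(y,np.flatnonzero(m[y,230:290])[[0,-1]]+230 if m[y,230:290].any() else None)
rows=np.flatnonzero(m[:,255:270].any(1));print(ray(c,[(261,rows[0])],.02),ray(c,[(320,np.flatnonzero(m[:,310:330].any(1))[0])],.02))
R=lambda a:np.array([[np.cos(a),-np.sin(a)],[np.sin(a),np.cos(a)]])
q=R(np.radians(1.9))@np.array([[-115,-115,-106,-94],[-63.5,63.5,-34.5,22.5]])/1000+np.array([[.6427],[.1063]]);print('pred',q.T.round(4).tolist())
# yellow handle end at height z (tcp .188-.003)
ym=mask(c,(15,100,40),(32,255,255),(215,130,300,240));r=np.argwhere(ym);t=r[:,0].min();print('end px',t,ray(c,[(r[r[:,0]<t+3][:,1].mean(),t)],.187))
m2=mask(c,(20,25,150),(33,160,255),(100,160,190,245));print('tin',blobs(c,m2,.055,200))
E
```

```text
corners [[0.5332, 0.0429, 0.029], [0.5266, 0.1631, 0.029]]
108 None
110 [245 275]
112 [243 277]
[[0.54002991 0.06966678 0.02      ]] [[0.54841361 0.12634423 0.02      ]]
pred [[0.5299, 0.039], [0.5257, 0.166], [0.5379, 0.0683], [0.548, 0.1257]]
end px 133 [[0.54001198 0.04963244 0.187     ]]
tin [([633.4, -43.1, 54.7, 50.9, 40.2], [136.0, 208.0])]
```

Emit:
step_arm --pt "-1 0.002 0.004 -0.15 0" --pt "-1 0.002 0.004 -0.3 0" --pt "-1 0.002 0.004 -0.4 0" --pt "-1 0.002 0.004 -0.48 0" --pt "-1 0.002 0.004 -0.53 0" --pt "-1 0.002 0.004 -0.56 0" --pt "-1 0.002 0.004 -0.58 0" --pt "-1 0.002 0.004 -0.59 0" --pt "-1 0.002 0.004 -0.59 0" --pt "-1 0.002 0.004 -0.59 0" --pt "-1 0.002 0.004 -0.59 0"

```text
time_s: 7.7
position: [0.6004, 0.0711, 0.0397]
tcp_rot: [[-0.999, -0.033, 0.001], [-0.033, 0.999, -0.0], [-0.001, -0.0, -1.0]]
force: [0.7, 0.8, -1.9]
opening: 0.319
grasp_force: 30.0
```

```bash
python3 - <<'E'
from look import *
c=look("w3")
E
```

```text
t 7.7 tcp [0.6004 0.0711 0.0397] yaw -178.1 j6 -95.7 open 0.319 gf 30.0 F [ 0.7  0.8 -1.9]
```

View pics/w3.png

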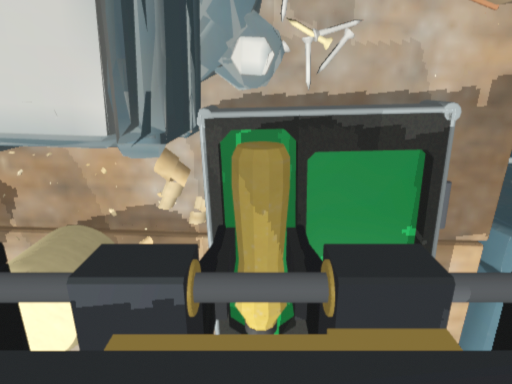

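The handle sits inside its cut-out with clear margin all round (handle columns 232–290, green 220–296). I'll lower it another 1 mm, release and rise.

Emit:
step_arm --pt "-1 0 0 -0.004 0" --pt "-1 0 0 -0.004 0" --pt "0 0 0 -0.004 0" --pt "0 0 0 -0.004 0" --pt "0 0 0 -0.004 0" --pt "0 0 0 0 0" --pt "0 0 0 0.1 0" --pt "0.5 0 0 0.3 0" --pt "1 0 0 0.5 0" --pt "1 0 0 0.7 0" --pt "1 0 0 0.8 0"

```text
time_s: 8.85
position: [0.602, 0.0711, 0.2443]
tcp_rot: [[-0.999, -0.033, 0.008], [-0.033, 0.999, -0.001], [-0.008, -0.001, -1.0]]
force: [1.3, 0.2, 0.3]
opening: 0.777
grasp_force: 0.0
```

```bash
python3 - <<'E'
from look import *
c=look("w4",save=False);m=mask(c,(50,80,40),(80,255,255));print(blobs(c,m,.02,100),'yel',blobs(c,mask(c,(15,100,60),(32,255,255),(200,80,300,260)),.034,100))
t=look("t4","top",save=False)
i=t["color"][110:210,120:190,::-1];j=c["color"][80:290,180:400,::-1]
a=cv2.resize(i,None,fx=5,fy=5,interpolation=2);b=cv2.resize(j,None,fx=2,fy=2,interpolation=2);b=cv2.resize(b,(440,500));cv2.imwrite("pics/c4.png",np.hstack([a,b]))
E
```

```text
t 8.85 tcp [0.602  0.0711 0.2443] yaw -178.09 j6 -95.7 open 0.777 gf 0.0 F [1.3 0.2 0.3]
[([642.3, 132.4, 188.5, 64.7, 3.6], [309.0, 184.0]), ([645.6, 74.1, 211.8, 41.0, 2.9], [261.0, 182.0])] yel [([596.4, 71.9, 101.9, 27.3, 1.9], [261.0, 152.0])]
t 8.9 tcp [0.6036 0.071  0.2473] yaw -178.09 j6 -95.7 open 0.824 gf 0.0 F [1.  0.1 2.2]
```

View pics/c4.png

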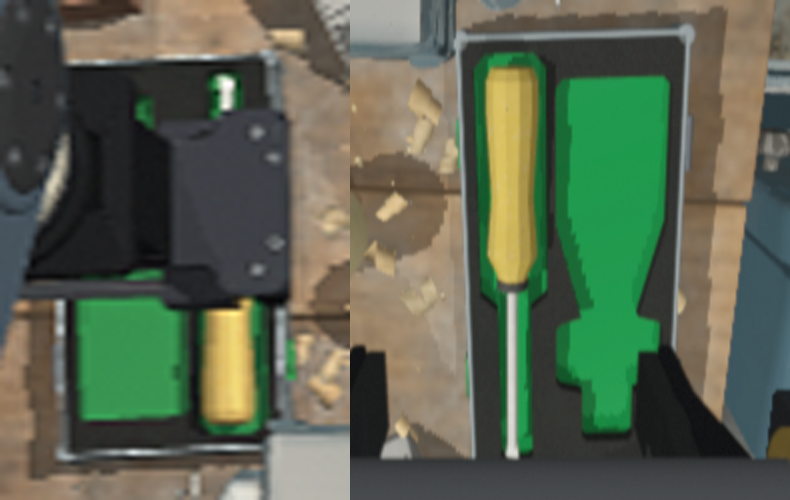

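The screwdriver is seated in its cut-out at 1.9°, with about 6 mm clear at each end. Next come the pliers, keeping this yaw.

Emit:
step_arm --pt "0 -0.2 0 0 0.009" --pt "0 -0.4 -0.1 0 0.009" --pt "0 -0.45 -0.28 0 0.009" --pt "0 -0.45 -0.46 0 0.009" --pt "0 -0.45 -0.64 0 0.009" --pt "0 -0.45 -0.82 0 0.009" --pt "0 -0.45 -1 0 0.009" --pt "0 -0.45 -1 0 0.009"

```text
time_s: 9.75
position: [0.4876, -0.1844, 0.238]
tcp_rot: [[-0.998, -0.055, 0.0], [-0.055, 0.998, -0.002], [-0.0, -0.002, -1.0]]
force: [-0.1, 1.1, 0.2]
opening: 0.506
grasp_force: 0.0
```

Emit:
step_arm --pt "0 0 -0.2 -0.1 0" --pt "0 0 -0.4 -0.1 0" --pt "0 0 -0.6 -0.2 0" --pt "0 0 -0.8 -0.3 0" --pt "0 0 -0.99 -0.35 0" --pt "0 0 -0.99 -0.35 0" --pt "0 0 -0.99 -0.35 0" --pt "0 0 -0.99 -0.35 0"

```text
time_s: 10.55
position: [0.487, -0.4242, 0.1508]
tcp_rot: [[-0.998, -0.062, -0.002], [-0.062, 0.998, 0.003], [0.001, 0.003, -1.0]]
force: [-0.7, 0.7, 0.2]
opening: 0.504
grasp_force: 0.0
```

```bash
python3 - <<'E'
from look import *
c=look("w5")
print('blue',blobs(c,mask(c,(95,80,40),(125,255,255)),.006,100))
E
```

```text
t 10.55 tcp [ 0.487  -0.4242  0.1508] yaw -176.47 j6 -144.5 open 0.504 gf 0.0 F [-0.7  0.7  0.2]
blue [([635.3, -166.2, 50.6, 19.6, 3.7], [491.0, 319.0]), ([641.8, -388.4, 95.8, 37.1, 93.4], [281.0, 319.0]), ([419.4, -415.6, 119.4, 21.5, 174.1], [275.0, 100.0])]
```

View pics/w5.png

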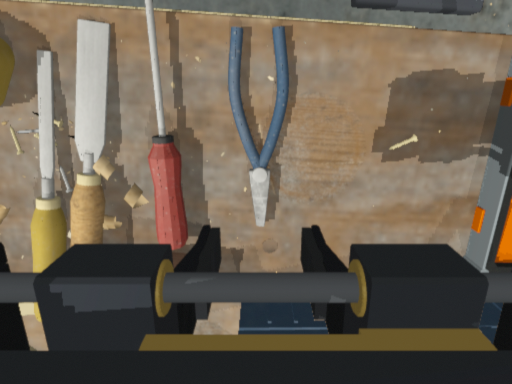

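The pliers' tip is at (261,225), pivot at (259,175) and handle ends at (236,28) and (279,28). The red handle lies at (167,190).

```bash
python3 - <<'E'
from h import *
c=dict(np.load("w5.npz"));g=cv2.cvtColor(c["color"],cv2.COLOR_RGB2HSV)
print(ray(c,[(261,226),(236,27),(280,27),(259,175),(187,245),(168,140)],.011).round(4).tolist())
# steel: low saturation, bright
m=mask(c,(0,0,110),(180,50,255),(240,160,280,232))
print(blobs(c,m,.012,100))
b=mask(c,(95,80,40),(125,255,255),(220,15,300,170));r=np.argwhere(b)
L=[];
for y in range(40,150,10):
    x=np.flatnonzero(b[y]); L.append(((x[0]+x[-1])/2,y))
Q=ray(c,L,.008);p=np.polyfit(Q[:,0],Q[:,1],1);print('mid line',p,np.degrees(np.arctan(p[0])),np.polyval(p,[.45,.49]),Q[:,0][[0,-1]])
for y in range(180,224,6):
    x=np.flatnonzero(m[y]); print(y,ray(c,[(x[0],y),(x[-1],y)],.012)[:,:2].round(4).tolist())
E
```

```text
[[0.5345, -0.4192, 0.011], [0.3621, -0.4502, 0.011], [0.3599, -0.4148, 0.011], [0.484, -0.4242, 0.011], [0.5589, -0.4902, 0.011], [0.4569, -0.5066, 0.011]]
[([505.2, -423.2, 58.0, 19.1, 4.0], [259.0, 195.0])]
mid line [ 0.02472335 -0.43216476] 1.4162549998360698 [-0.42103925 -0.42005032] [0.37030127 0.45218562]
180 [[0.4895, -0.4413], [0.4879, -0.4148]]
186 [[0.4953, -0.4411], [0.4937, -0.4153]]
192 [[0.5004, -0.4306], [0.4995, -0.4149]]
198 [[0.5063, -0.4294], [0.5054, -0.4154]]
204 [[0.5121, -0.4281], [0.5114, -0.416]]
210 [[0.5181, -0.4268], [0.5174, -0.4156]]
216 [[0.5241, -0.4256], [0.5235, -0.4161]]
222 [[0.5302, -0.4243], [0.5297, -0.4166]]
```

Emit:
step_arm --pt "0 0.018 0.003 -0.15 0.004" --pt "0 0.018 0.003 -0.3 0.004" --pt "0 0.018 0.003 -0.42 0.004" --pt "0 0.018 0.003 -0.5 0.004" --pt "0 0.018 0.003 -0.53 0.004" --pt "0 0.018 0.003 -0.53 0.004" --pt "0 0.018 0.003 -0.53 0.004" --pt "0 0.018 0.003 -0.53 0.004"

```text
time_s: 11.4
position: [0.4929, -0.4262, 0.0209]
tcp_rot: [[-0.997, -0.074, 0.002], [-0.074, 0.997, -0.002], [-0.002, -0.003, -1.0]]
force: [0.4, -0.4, 0.5]
opening: 0.503
grasp_force: 0.0
```

Emit:
step_arm --pt "0 -0.004 0.01 -0.03 0" --pt "0 -0.004 0.01 -0.038 0" --pt "0 -0.004 0.01 -0.038 0" --pt "0 -0.004 0.01 -0.038 0" --pt "-1 -0.004 0.01 -0.038 0" --pt "-1 -0.004 0.01 -0.038 0" --pt "-1 -0.004 0.01 -0.038 0" --pt "-1 -0.004 0.01 -0.038 0" --pt "-1 -0.004 0.01 -0.038 0" --pt "-1 -0.004 0.01 -0.038 0" --pt "-1 -0.004 0.01 -0.038 0"

```text
time_s: 12.5
position: [0.491, -0.4233, 0.0096]
tcp_rot: [[-0.997, -0.074, 0.0], [-0.074, 0.997, -0.0], [-0.0, -0.0, -1.0]]
force: [0.3, -0.4, -0.8]
opening: 0.204
grasp_force: 29.9
```

Emit:
step_arm --pt "-1 0 0 0.05 0" --pt "-1 0 0 0.2 0" --pt "-1 0 0 0.4 0" --pt "-1 0 0 0.6 0" --pt "-1 0 0 0.8 0" --pt "-1 0 0.15 0.88 0" --pt "-1 0 0.35 0.88 -0.013" --pt "-1 0 0.55 0.88 -0.013" --pt "-1 0 0.75 0.88 -0.013" --pt "-1 0 0.95 0.88 -0.013" --pt "-1 0 1 0.88 -0.013"

```text
time_s: 13.6
position: [0.4887, -0.1673, 0.2299]
tcp_rot: [[-0.999, -0.037, -0.003], [-0.037, 0.999, 0.004], [0.003, 0.004, -1.0]]
force: [0.1, 0.2, -2.4]
opening: 0.203
grasp_force: 29.8
```

Emit:
step_arm --pt "-1 0.05 0.2 0 0" --pt "-1 0.1 0.4 0 0" --pt "-1 0.2 0.6 0 0" --pt "-1 0.35 0.8 0 0" --pt "-1 0.5 1 0 0" --pt "-1 0.65 1 0 0" --pt "-1 0.78 1 0 0" --pt "-1 0.78 1 0 0" --pt "-1 0.78 1 0 0"

```text
time_s: 14.5
position: [0.686, 0.0767, 0.2288]
tcp_rot: [[-0.999, -0.033, -0.002], [-0.033, 0.999, -0.0], [0.002, -0.0, -1.0]]
force: [-0.6, 0.5, -1.4]
opening: 0.207
grasp_force: 29.8
```

Move over the cut-out, lower to about z 0.12 and look.

Emit:
step_arm --pt "-1 0.006 0.12 0 0" --pt "-1 0.006 0.216 -0.1 0" --pt "-1 0.006 0.216 -0.25 0" --pt "-1 0.006 0.216 -0.4 0" --pt "-1 0.006 0.216 -0.4 0" --pt "-1 0.006 0.216 -0.4 0" --pt "-1 0.006 0.216 -0.4 0" --pt "-1 0.006 0.216 -0.4 0"

```text
time_s: 15.3
position: [0.6891, 0.1305, 0.1326]
tcp_rot: [[-0.999, -0.033, 0.005], [-0.033, 0.999, 0.0], [-0.005, -0.0, -1.0]]
force: [-0.5, 0.6, -0.5]
opening: 0.205
grasp_force: 29.8
```

```bash
python3 - <<'E'
from look import *
c=look("w6")
m=mask(c,(50,80,40),(80,255,255));print(blobs(c,m,.02,100))
E
```

```text
t 15.3 tcp [0.6891 0.1305 0.1326] yaw -178.14 j6 -90.2 open 0.205 gf 29.8 F [-0.5  0.6 -0.5]
[([694.1, 103.9, 33.9, 9.1, 21.8], [229.0, 190.0]), ([698.7, 159.1, 58.5, 15.7, 161.4], [290.0, 197.0]), ([626.4, 128.5, 152.1, 52.0, 1.9], [259.0, 88.0]), ([648.2, 84.7, 193.1, 18.6, 178.3], [202.0, 124.0]), ([647.4, 60.3, 190.2, 12.3, 5.1], [170.0, 120.0])]
```

View pics/w6.png

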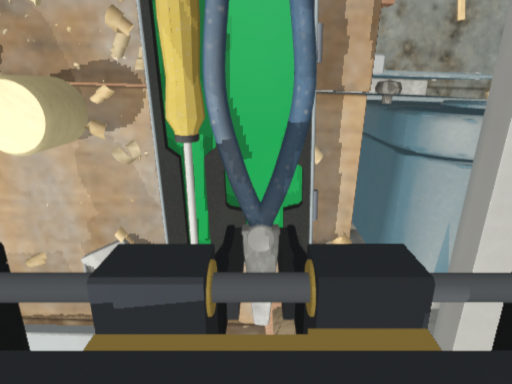

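The pliers hang level over their cut-out. The finger gap's edges show at about columns 226–302, row 190, and its handle-side edge near row 168. Now I check the gap's centre.

```bash
python3 - <<'E'
from h import *
c=dict(np.load("w6.npz"));m=mask(c,(50,80,40),(80,255,255),(205,140,312,225))
for y in range(150,212,5):
    x=np.flatnonzero(m[y]); 
    if len(x):
        q=ray(c,[(x[0],y),(x[-1],y)],.02)[:,:2];print(y,x[[0,-1]],q.round(4).tolist(),(q.mean(0)).round(4))
a=np.radians(1.9);R=np.array([[np.cos(a),-np.sin(a)],[np.sin(a),np.cos(a)]])
print((R@np.array([[30,30,60,60],[-9.5,54.5,-9.5,54.5]])/1000+np.array([[.6433],[.1067]])).T.round(4))
g=dict(np.load("w6.npz"));b=mask(c,(95,60,40),(125,255,255),(195,0,330,200))
for y in (20,60,100):
    x=np.flatnonzero(b[y]);q=ray(c,[(x[0],y),(x[-1],y)],.13);print('handles',y,q[:,:2].round(4).tolist(),q.mean(0).round(4))
E
```

```text
150 [205 279] [[0.6599, 0.0856], [0.6579, 0.1456]] [0.6589 0.1156]
155 [205 278] [[0.664, 0.0855], [0.6621, 0.145]] [0.6631 0.1153]
160 [243 276] [[0.6672, 0.1165], [0.6663, 0.1435]] [0.6667 0.13  ]
165 [245 300] [[0.6713, 0.1183], [0.6698, 0.1635]] [0.6706 0.1409]
170 [247 302] [[0.6755, 0.12], [0.674, 0.1654]] [0.6748 0.1427]
175 [205 302] [[0.6809, 0.0852], [0.6783, 0.1657]] [0.6796 0.1255]
180 [205 302] [[0.6853, 0.0852], [0.6826, 0.166]] [0.6839 0.1256]
185 [205 301] [[0.6896, 0.0851], [0.687, 0.1655]] [0.6883 0.1253]
190 [205 301] [[0.694, 0.085], [0.6914, 0.1658]] [0.6927 0.1254]
195 [205 301] [[0.6985, 0.0849], [0.6958, 0.1661]] [0.6971 0.1255]
200 [205 301] [[0.703, 0.0849], [0.7003, 0.1664]] [0.7016 0.1256]
205 [205 293] [[0.7075, 0.0848], [0.705, 0.1599]] [0.7063 0.1224]
210 [205 283] [[0.7121, 0.0847], [0.7099, 0.1516]] [0.711  0.1182]
[[0.6736 0.0982]
 [0.6715 0.1622]
 [0.7036 0.0992]
 [0.7015 0.1632]]
handles 20 [[0.5822, 0.1045], [0.5807, 0.1502]] [0.5814 0.1273 0.13  ]
handles 60 [[0.5981, 0.1033], [0.5964, 0.1523]] [0.5973 0.1278 0.13  ]
handles 100 [[0.615, 0.1043], [0.6134, 0.1528]] [0.6142 0.1286 0.13  ]
```

Emit:
step_arm --pt "-1 0 0.008 -0.1 0" --pt "-1 0 0.008 -0.2 0" --pt "-1 0 0.008 -0.28 0" --pt "-1 0 0.008 -0.34 0" --pt "-1 0 0.008 -0.34 0" --pt "-1 0 0.008 -0.34 0" --pt "-1 0 0.008 -0.34 0"

```text
time_s: 16.05
position: [0.6887, 0.1329, 0.0462]
tcp_rot: [[-0.999, -0.033, 0.003], [-0.033, 0.999, 0.0], [-0.003, -0.0, -1.0]]
force: [-0.9, -0.5, -0.6]
opening: 0.207
grasp_force: 29.8
```

```bash
python3 - <<'E'
from look import *
c=look("w7",save=False)
cv2.imwrite("pics/w7c.png",cv2.resize(c["color"][0:260,130:400,::-1],None,fx=2.2,fy=2.2,interpolation=2))
E
```

```text
t 16.05 tcp [0.6887 0.1329 0.0462] yaw -178.11 j6 -90.1 open 0.207 gf 29.8 F [-0.9 -0.5 -0.6]
```

View pics/w7c.png

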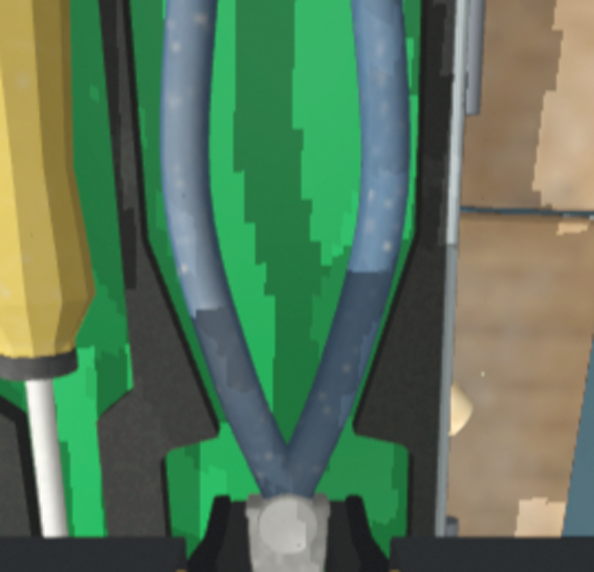

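The jaws and finger gap are centred (gap 165–410, pivot 288), but the slot axis drifts left toward the handles, so the tray's yaw is slightly larger than mine. I'll quantify it.

```bash
python3 - <<'E'
from h import *
c=dict(np.load("w7.npz"))
f=lambda u,v:(130+u/2.2,v/2.2)
for (a,b,v,z) in((142,417,100,.029),(150,414,240,.029),(165,410,480,.02),(216,355,428,.029)):
    q=ray(c,[f(a,v),f(b,v)],z);print(v,q[:,:2].round(4).tolist(),q.mean(0).round(4))
q=ray(c,[f(463,30),f(452,250),f(437,520)],.029);print('rim',q.round(4).tolist(),np.degrees(np.arctan2(q[0,1]-q[2,1],q[0,0]-q[2,0]))+180)
q=ray(c,[f(186,100),f(383,100),f(288,500)],.046-.0096+.006);print('pl',q.round(4).tolist())
E
```

```text
100 [[0.5905, 0.0994], [0.5885, 0.1585]] [0.5895 0.129  0.029 ]
240 [[0.6199, 0.1004], [0.6179, 0.1604]] [0.6189 0.1304 0.029 ]
480 [[0.6826, 0.1014], [0.6804, 0.1663]] [0.6815 0.1338 0.02  ]
428 [[0.6645, 0.1156], [0.6634, 0.1498]] [0.664  0.1327 0.029 ]
rim [[0.5747, 0.167, 0.029], [0.6198, 0.1693, 0.029], [0.6875, 0.1723, 0.029]] 2.7053996503597944
pl [[0.5916, 0.1106, 0.0424], [0.5902, 0.1496, 0.0424], [0.6772, 0.1337, 0.0424]]
```

Emit:
step_arm --pt "-1 -0.002 0 -0.03 0.004" --pt "-1 -0.002 0 -0.05 0.004" --pt "-1 -0.002 0 -0.06 0.004" --pt "-1 -0.002 0 -0.06 0.004" --pt "-1 -0.002 0 -0.06 0.004" --pt "-1 -0.002 0 -0.06 0.004"

```text
time_s: 16.7
position: [0.6866, 0.1328, 0.0296]
tcp_rot: [[-0.999, -0.046, -0.001], [-0.046, 0.999, -0.0], [0.001, -0.0, -1.0]]
force: [-2.3, -0.2, 1.6]
opening: 0.207
grasp_force: 29.8
```

Emit:
step_arm --pt "-0.4 0 0 0 0" --pt "-0.4 0 0 0 0" --pt "-0.4 0 0 0 0" --pt "-0.4 0 0 0.02 0" --pt "-0.4 0 0 0.1 0" --pt "-0.4 0 0 0.25 0" --pt "-0.4 0 0 0.45 0" --pt "0 0 0 0.6 0" --pt "0.7 0 0 0.6 0" --pt "0.7 0 0 0.6 0" --pt "0.7 0 0 0.6 0"

```text
time_s: 17.8
position: [0.6857, 0.1328, 0.1781]
tcp_rot: [[-0.999, -0.046, -0.003], [-0.046, 0.999, -0.0], [0.003, 0.0, -1.0]]
force: [-0.0, -0.1, -0.7]
opening: 0.581
grasp_force: 0.0
```

```bash
python3 - <<'E'
from look import *
c=look("w8",save=False)
m2=mask(c,(20,25,150),(33,160,255),(0,60,190,260));print('tin',blobs(c,m2,.055,200))
cv2.imwrite("pics/w8.png",cv2.resize(c["color"][0:270,20:400,::-1],None,fx=1.8,fy=1.8,interpolation=2))
E
```

```text
t 17.8 tcp [0.6857 0.1328 0.1781] yaw -177.39 j6 -90.8 open 0.581 gf 0.0 F [-0.  -0.1 -0.7]
tin [([658.0, 33.4, 19.2, 12.7, 115.0], [143.0, 147.0]), ([638.3, -39.0, 62.3, 51.5, 39.3], [57.0, 117.0]), ([615.4, 68.3, 55.3, 9.4, 179.0], [184.0, 93.0])]
```

View pics/w8.png

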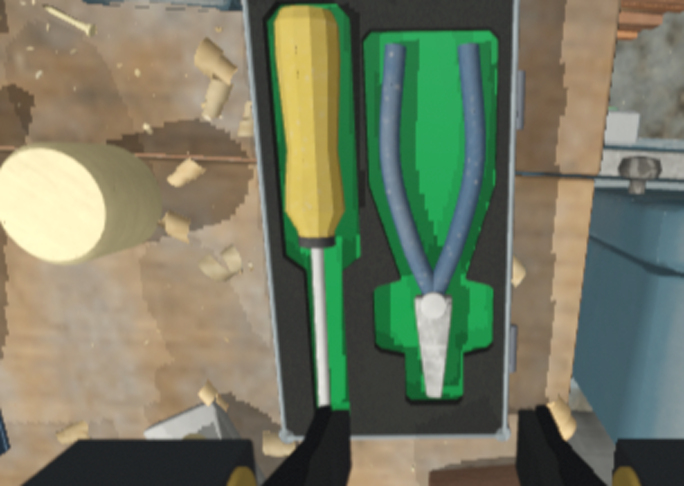

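Screwdriver and pliers both sit correctly in their cut-outs, and the tin is at (57,117) in the full image. Before approaching it I triangulate the toolbox corner and vise for clearance.

```bash
python3 - <<'E'
from h import *
t=dict(np.load("top0.npz"));w=dict(np.load("w2.npz"));s=dict(np.load("side0.npz"))
def tri(*cs):
    A=np.zeros((3,3));b=np.zeros(3)
    for c,p in cs:
        o=c["pose"][:3,3];d=ray(c,[p],0)[0]-o;d/=np.linalg.norm(d);M=np.eye(3)-np.outer(d,d);A+=M;b+=M@o
    X=np.linalg.solve(A,b);return X.round(4),[np.abs(proj(c,X)[0]-p).round(1) for c,p in cs]
P=lambda x,y:(105+x/2.85,115+y/2.85)
for wp in((62,152),(80,345)):print('box',tri((t,P(383,173)),(w,wp)))
print('vise jaw corner',tri((t,P(282,228)),(w,(110,112))),tri((t,P(278,232)),(w,(110,112))))
# tin: top ellipse in w2 & top & w8
for n,roi in(("w2",(100,165,165,245)),("w8",(10,70,90,160)),("top0",(190,145,225,180))):
    c=dict(np.load(n+".npz"));h=cv2.cvtColor(c["color"],cv2.COLOR_RGB2HSV);x0,y0,x1,y1=roi
    m=mask(c,(18,30,225),(35,160,255),roi);print(n,blobs(c,m,.055,60))
c=dict(np.load("w8.npz"));print('toolbox top px in w8?',proj(c,[[.6,-.12,.1]]))
img=np.hstack([cv2.resize(w["color"][60:260,0:200,::-1],None,fx=2,fy=2),cv2.resize(s["color"][140:240,160:260,::-1],None,fx=4,fy=4)]);cv2.imwrite("pics/x.png",img)
E
```

```text
box (array([ 0.599 , -0.1391, -0.0046]), [array([0.2, 2. ]), array([1. , 5.6])])
box (array([ 0.6257, -0.0887,  0.1721]), [array([21.8, 18.5]), array([96.7, 75.1])])
vise jaw corner (array([ 0.5407, -0.0458,  0.0824]), [array([0. , 0.4]), array([0.1, 1.4])]) (array([ 0.5383, -0.0428,  0.0889]), [array([0. , 1.1]), array([0.3, 4. ])])
w2 [([634.0, -43.5, 48.9, 48.7, 29.3], [136.0, 211.0])]
w8 [([634.9, -43.1, 50.1, 48.3, 173.4], [47.0, 113.0])]
top0 [([636.0, -46.5, 50.1, 48.1, 90.8], [206.0, 162.0])]
toolbox top px in w8? [[-121.76163748   59.97571596]]
```

View pics/x.png

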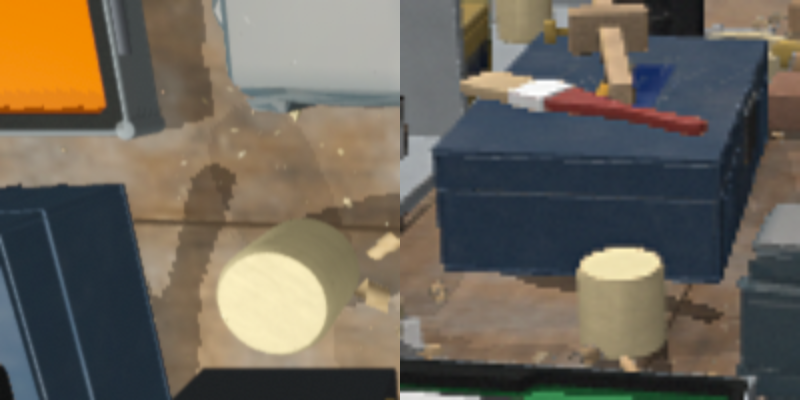

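```bash
python3 - <<'E'
from h import *
s=dict(np.load("side0.npz"));t=dict(np.load("top0.npz"))
o=s["pose"][:3,3]
for p in((240.5,180.5),(240.5,210)):
    d=ray(s,[p],0)[0]-o;k=(-.139-o[1])/d[1];print(o+d*k, ray(s,[p],0)[0])
P=lambda x,y:(105+x/2.85,115+y/2.85)
print(ray(t,[P(383,173)],.08))
E
```

```text
[ 0.5864199  -0.139       0.09123412] [ 6.37377212e-01 -3.74836405e-01  5.55111512e-17]
[ 0.58735355 -0.139       0.0032088 ] [ 0.58879756 -0.14565185  0.        ]
[[ 0.59299167 -0.14051925  0.08      ]]
```

Toolbox: left face y ≈ −0.14, height 0.09. Approaching the tin with the fingers closing along y is clear if I grip at TCP z ≈ 0.04.

Emit:
step_arm --pt "1 -0.05 -0.15 0.05 -0.01" --pt "1 -0.1 -0.35 0.05 -0.01" --pt "1 -0.203 -0.55 0 -0.01" --pt "1 -0.203 -0.709 0 -0.01" --pt "1 -0.203 -0.709 -0.1 -0.01" --pt "1 -0.203 -0.709 -0.25 -0.01" --pt "1 -0.203 -0.709 -0.25 -0.01" --pt "1 -0.203 -0.709 -0.25 -0.01" --pt "1 -0.203 -0.709 -0.25 -0.01"

```text
time_s: 18.75
position: [0.6371, -0.0441, 0.1179]
tcp_rot: [[-1.0, -0.015, 0.002], [-0.015, 1.0, -0.0], [-0.002, -0.0, -1.0]]
force: [-0.3, 0.3, -0.1]
opening: 0.998
grasp_force: 0.0
```

```bash
python3 - <<'E'
from look import *
c=look("w9",save=False)
m=mask(c,(18,30,180),(35,160,255),(170,60,350,384));print('tin',blobs(c,m,.055,200),proj(c,[[.635,-.0445,.055],[.607,-.0445,.055]]).round())
E
```

```text
t 18.75 tcp [ 0.6371 -0.0441  0.1179] yaw -179.14 j6 -104.8 open 0.998 gf 0.0 F [-0.3  0.3 -0.1]
tin [([634.8, -47.7, 55.0, 46.4, 52.1], [256.0, 202.0])] [[259. 205.]
 [259. 165.]]
```

Emit:
step_arm --pt "1 -0.006 -0.006 -0.1 0" --pt "1 -0.006 -0.006 -0.2 0" --pt "1 -0.006 -0.006 -0.28 0" --pt "1 -0.006 -0.006 -0.31 0" --pt "1 -0.006 -0.006 -0.31 0" --pt "1 -0.006 -0.006 -0.31 0" --pt "-1 -0.006 -0.006 -0.31 0" --pt "-1 -0.006 -0.006 -0.31 0" --pt "-1 -0.006 -0.006 -0.31 0" --pt "-1 -0.006 -0.006 -0.31 0" --pt "-1 -0.006 -0.006 -0.31 0" --pt "-1 -0.006 -0.006 -0.31 0" --pt "-1 -0.006 -0.006 -0.31 0"

```text
time_s: 20.1
position: [0.6347, -0.0458, 0.0398]
tcp_rot: [[-1.0, -0.014, 0.0], [-0.014, 1.0, 0.0], [-0.0, 0.0, -1.0]]
force: [-0.0, 0.6, 2.2]
opening: 0.636
grasp_force: 30.0
```

Emit:
step_arm --pt "-1 0 0 0.1 0" --pt "-1 0 0 0.3 0" --pt "-1 0 0 0.5 0" --pt "-1 0 -0.1 0.7 0" --pt "-1 0 -0.25 0.75 0" --pt "-1 -0.1 -0.4 0.75 0" --pt "-1 -0.3 -0.482 0.75 0.01" --pt "-1 -0.5 -0.482 0.75 0.01" --pt "-1 -0.7 -0.482 0.75 0.01" --pt "-1 -0.9 -0.482 0.75 0.01" --pt "-1 -0.983 -0.482 0.6 0.01" --pt "-1 -0.983 -0.482 0.6 0.01" --pt "-1 -0.983 -0.482 0.6 0.01" --pt "-1 -0.983 -0.482 0.6 0.01"

```text
time_s: 21.5
position: [0.3905, -0.1675, 0.19]
tcp_rot: [[-0.999, -0.046, 0.002], [-0.046, 0.999, -0.002], [-0.002, -0.002, -1.0]]
force: [0.7, 0.3, -1.7]
opening: 0.635
grasp_force: 30.0
```

```bash
python3 - <<'E'
from look import *
c=look("w10",save=False)
print('orange',blobs(c,mask(c,(4,140,120),(15,255,255)),.02,100))
t=look("t10","top",save=False)
b=cv2.resize(t["color"][150:280,200:320,::-1],None,fx=3,fy=3,interpolation=2)
cv2.imwrite("pics/w10.png",np.hstack([c["color"][:,:,::-1],np.vstack([b,np.zeros((384-390 if 0 else 0,360,3),np.uint8)])[:384]])[:, :800])
E
```

```text
t 21.5 tcp [ 0.3905 -0.1675  0.19  ] yaw -177.37 j6 -131.0 open 0.635 gf 30.0 F [ 0.7  0.3 -1.7]
orange [([382.4, -165.9, 67.4, 51.5, 91.6], [261.0, 164.0])]
t 21.55 tcp [ 0.3907 -0.1675  0.1902] yaw -177.35 j6 -131.0 open 0.637 gf 30.0 F [ 1.2 -0.1 -1.8]
```

View pics/w10.png

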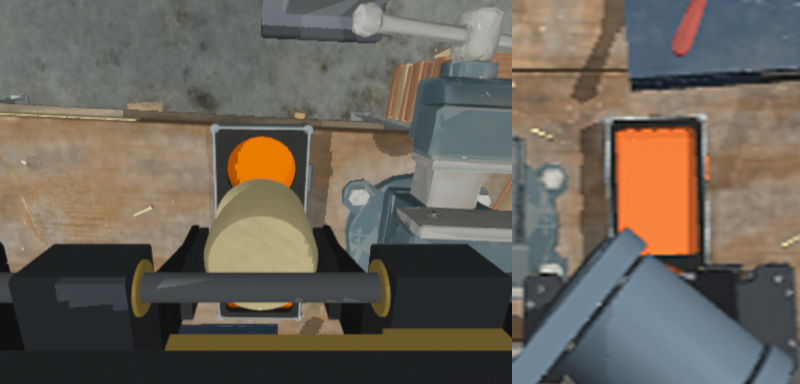

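The tin hangs over the round hole (orange centre about (261,164), 67 mm wide), and the offset is about 1 mm. Lowering now.

Emit:
step_arm --pt "-1 -0.005 0.005 -0.15 0" --pt "-1 -0.005 0.005 -0.3 0" --pt "-1 -0.005 0.005 -0.4 0" --pt "-1 -0.005 0.005 -0.46 0" --pt "-1 -0.005 0.005 -0.46 0" --pt "-1 -0.005 0.005 -0.46 0" --pt "-1 -0.005 0.005 -0.46 0"

```text
time_s: 22.3
position: [0.3888, -0.1657, 0.0754]
tcp_rot: [[-0.999, -0.046, 0.002], [-0.046, 0.999, -0.002], [-0.002, -0.002, -1.0]]
force: [-0.3, -0.3, -1.7]
opening: 0.637
grasp_force: 30.0
```

```bash
python3 - <<'E'
from look import *
c=look("w11",save=False)
m=mask(c,(4,140,60),(15,255,255),(150,0,370,280));k=np.argwhere(m)
print('orange',blobs(c,m,.02,30))
h=mask(c,(16,20,60),(38,160,255),(150,60,370,240))
for y in range(130,240,12):
    x=np.flatnonzero(m[y]);z=np.flatnonzero(h[y]);print(y,x[[0,-1]] if len(x) else 0,z[[0,-1]] if len(z) else 0)
# predicted: hole floor rim/foam rim and tin bottom outlines
for nm,ctr,r,zz in(("hole",(.3895,-.1662),.034,.029),("tin",tuple(read_state()['position'][:2]),.028,read_state()['position'][2]-.0398)):
    print(nm,[proj(c,[[ctr[0]+r*np.cos(a),ctr[1]+r*np.sin(a),zz]])[0].round().tolist() for a in(np.pi,np.pi/2,-np.pi/2)])
E
```

```text
t 22.3 tcp [ 0.3888 -0.1657  0.0754] yaw -177.35 j6 -131.0 open 0.637 gf 30.0 F [-0.3 -0.3 -1.7]
orange [([377.1, -168.2, 68.7, 39.3, 97.8], [256.0, 190.0])]
130 0 [150 369]
142 0 [152 369]
154 0 [150 363]
166 [254 262] [150 368]
178 [224 292] [150 369]
190 [213 303] [150 368]
202 [208 308] [150 369]
214 [208 308] [150 369]
226 [210 211] [150 369]
238 0 [150 369]
hole [[261.0, 166.0], [311.0, 220.0], [206.0, 215.0]]
tin [[261.0, 177.0], [303.0, 222.0], [214.0, 218.0]]
```

Emit:
step_arm --pt "-1 0.002 0 -0.03 0" --pt "-1 0.002 0 -0.05 0" --pt "-1 0.002 0 -0.057 0" --pt "-1 0.002 0 -0.057 0" --pt "-1 0.002 0 -0.057 0" --pt "-1 0.002 0 -0.057 0"

```text
time_s: 22.95
position: [0.3882, -0.1652, 0.0603]
tcp_rot: [[-0.999, -0.046, 0.0], [-0.046, 0.999, -0.0], [-0.0, -0.0, -1.0]]
force: [-0.0, -0.7, -2.1]
opening: 0.635
grasp_force: 30.0
```

Emit:
step_arm --pt "1 0 0 0 0" --pt "1 0 0 0 0" --pt "1 0 0 0 0" --pt "1 0 0 0 0" --pt "1 0 0 0.1 0" --pt "1 0 0 0.3 0" --pt "1 0 0 0.5 0" --pt "1 0 0 0.7 -0.03" --pt "1 0 0 0.7 -0.3" --pt "1 0 0 0.7 -0.3" --pt "1 0 0 0.7 -0.3" --pt "1 0 0 0.7 -0.3" --pt "1 0 0 0.7 -0.3" --pt "1 0 0 0.7 -0.3"

```text
time_s: 24.35
position: [0.3879, -0.1649, 0.2353]
tcp_rot: [[-0.62, 0.784, -0.0], [0.784, 0.62, 0.0], [0.0, -0.0, -1.0]]
force: [0.7, 0.2, 0.3]
opening: 1.0
grasp_force: 0.0
```

```bash
python3 - <<'E'
from look import *
c=look("w12");t=look("t12","top",save=False)
print('tin top',blobs(c,mask(c,(18,30,180),(35,160,255),(0,0,512,230)),.075,200))
E
```

```text
t 24.35 tcp [ 0.3879 -0.1649  0.2353] yaw 128.34 j6 -76.6 open 1.0 gf 0.0 F [0.7 0.2 0.3]
t 24.4 tcp [ 0.3879 -0.1649  0.2353] yaw 128.23 j6 -76.5 open 1.003 gf 0.0 F [ 0.3  0.4 -1.3]
tin top [([388.4, -164.5, 51.1, 50.5, 38.4], [260.0, 173.0])]
```

Emit:
step_arm --pt "1 0 0.15 0 -0.306" --pt "1 0.03 0.3 0 -0.306" --pt "1 0.06 0.45 0 -0.306" --pt "1 0.09 0.6 0 -0.306" --pt "1 0.12 0.75 0 -0.306" --pt "1 0.15 0.9 0 -0.306" --pt "1 0.176 1 0 -0.306" --pt "1 0.176 1 0 -0.306" --pt "1 0.176 1 0 -0.306"

```text
time_s: 25.35
position: [0.4318, 0.0853, 0.2352]
tcp_rot: [[0.279, 0.96, -0.001], [0.96, -0.279, -0.0], [-0.001, -0.0, -1.0]]
force: [-0.4, -0.5, -0.5]
opening: 1.001
grasp_force: 0.0
```

Emit:
step_arm --pt "1 0 0.12 0 0" --pt "1 0 0.232 -0.1 0" --pt "1 0 0.232 -0.2 0" --pt "1 0 0.232 -0.24 0" --pt "1 0 0.232 -0.24 0" --pt "1 0 0.232 -0.24 0"

```text
time_s: 25.95
position: [0.4327, 0.1419, 0.1757]
tcp_rot: [[0.284, 0.959, 0.0], [0.959, -0.284, -0.0], [-0.0, 0.0, -1.0]]
force: [0.1, 0.5, 1.3]
opening: 1.0
grasp_force: 0.0
```

```bash
python3 - <<'E'
from look import *
c=look("w13")
h=cv2.cvtColor(c["color"],cv2.COLOR_RGB2HSV)
P=proj(c,[[.432,.145,.034]])[0].astype(int);print(P,h[P[1],P[0]])
for lo,hi in(((8,40,200),(24,150,255)),((8,60,185),(24,130,255))):
    m=cv2.morphologyEx(mask(c,lo,hi),cv2.MORPH_OPEN,np.ones((5,5)));print(blobs(c,m,.034,1500))
E
```

```text
t 25.95 tcp [0.4327 0.1419 0.1757] yaw 73.48 j6 20.6 open 1.0 gf 0.0 F [0.1 0.5 1.3]
[258 176] [ 18  71 200]
[([437.8, 145.6, 101.6, 46.2, 73.4], [271.0, 179.0])]
[([432.4, 147.7, 104.5, 59.1, 73.0], [258.0, 170.0])]
```

Emit:
step_arm --pt "1 -0.003 0.018 -0.15 -0.002" --pt "1 -0.003 0.018 -0.3 -0.002" --pt "1 -0.003 0.018 -0.45 -0.002" --pt "1 -0.003 0.018 -0.55 -0.002" --pt "1 -0.003 0.018 -0.6 -0.002" --pt "1 -0.003 0.018 -0.605 -0.002" --pt "1 -0.003 0.018 -0.605 -0.002" --pt "1 -0.003 0.018 -0.605 -0.002" --pt "-1 -0.003 0.018 -0.605 -0.002" --pt "-1 -0.003 0.018 -0.605 -0.002" --pt "-1 -0.003 0.018 -0.605 -0.002" --pt "-1 -0.003 0.018 -0.605 -0.002" --pt "-1 -0.003 0.018 -0.605 -0.002" --pt "-1 -0.003 0.018 -0.605 -0.002" --pt "-1 -0.003 0.018 -0.605 -0.002"

```text
time_s: 27.5
position: [0.4315, 0.1474, 0.0243]
tcp_rot: [[0.289, 0.957, 0.0], [0.957, -0.289, 0.0], [0.0, 0.0, -1.0]]
force: [-0.5, 0.1, 5.7]
opening: 0.723
grasp_force: 30.0
```

Emit:
step_arm --pt "-1 0 0 0.1 0" --pt "-1 0 0 0.3 0" --pt "-1 0 0 0.5 0" --pt "-1 0 0 0.7 0" --pt "-1 0 0 0.84 -0.04" --pt "-1 0 -0.15 0.84 -0.401" --pt "-1 0 -0.3 0.84 -0.401" --pt "-1 0.05 -0.45 0.84 -0.401" --pt "-1 0.1 -0.6 0.84 -0.401" --pt "-1 0.15 -0.8 0.84 -0.401" --pt "-1 0.2 -1 0.84 -0.401" --pt "-1 0.246 -1 0.84 -0.401" --pt "-1 0.246 -1 0.84 -0.401" --pt "-1 0.246 -1 0.84 -0.401" --pt "-1 0.246 -1 0.84 -0.401"

```text
time_s: 29.0
position: [0.4922, -0.1023, 0.2334]
tcp_rot: [[1.0, 0.019, -0.002], [0.019, -1.0, 0.001], [-0.002, -0.001, -1.0]]
force: [-1.0, -0.3, -0.6]
opening: 0.724
grasp_force: 30.0
```

Emit:
step_arm --pt "-1 0 -0.12 0 0" --pt "-1 0 -0.25 -0.1 0" --pt "-1 0 -0.25 -0.2 0" --pt "-1 0 -0.25 -0.2 0" --pt "-1 0 -0.25 -0.2 0" --pt "-1 0 -0.25 -0.2 0"

```text
time_s: 29.6
position: [0.4935, -0.1646, 0.1851]
tcp_rot: [[1.0, 0.019, 0.001], [0.019, -1.0, -0.001], [0.001, 0.001, -1.0]]
force: [0.3, -0.6, -0.7]
opening: 0.724
grasp_force: 30.0
```

```bash
python3 - <<'E'
from look import *
c=look("w14")
m=mask(c,(4,140,60),(15,255,255));print('orange',blobs(c,m,.02,30))
d=dict(np.load("w12.npz"))
print('w12',blobs(d,mask(d,(4,140,60),(15,255,255)),.02,60))
d=dict(np.load("w1.npz"))
print('w1',blobs(d,mask(d,(4,140,60),(15,255,255),(40,100,175,240)),.02,60))
d=dict(np.load("t12.npz"))
print('t12',blobs(d,mask(d,(4,140,60),(15,255,255),(225,180,275,275)),.02,60))
E
```

```text
t 29.6 tcp [ 0.4935 -0.1646  0.1851] yaw 1.09 j6 58.1 open 0.724 gf 30.0 F [ 0.3 -0.6 -0.7]
orange [([539.9, -161.1, 75.7, 28.2, 91.1], [259.0, 126.0])]
w12 [([494.2, -163.3, 120.0, 76.3, 1.7], [330.0, 213.0]), ([382.0, -156.3, 68.6, 41.1, 38.4], [260.0, 149.0])]
w1 [([517.8, -214.5, 24.0, 5.9, 1.9], [158.0, 150.0]), ([493.3, -161.6, 121.6, 73.0, 2.1], [111.0, 171.0])]
t12 [([494.6, -163.8, 121.6, 78.1, 2.1], [250.0, 211.0])]
```

Emit:
step_arm --pt "-1 0 0.007 -0.15 0.003" --pt "-1 0 0.007 -0.3 0.003" --pt "-1 0 0.007 -0.43 0.003" --pt "-1 0 0.007 -0.5 0.003" --pt "-1 0 0.007 -0.5 0.003" --pt "-1 0 0.007 -0.5 0.003" --pt "-1 0 0.007 -0.5 0.003"

```text
time_s: 30.35
position: [0.4942, -0.1639, 0.0607]
tcp_rot: [[1.0, 0.027, 0.003], [0.027, -1.0, -0.002], [0.003, 0.002, -1.0]]
force: [-0.2, -0.3, -1.0]
opening: 0.722
grasp_force: 30.0
```

```bash
python3 - <<'E'
from look import *
c=look("w15",save=False);z=read_state()['position'][2]-.0243
m=mask(c,(4,150,60),(14,255,255),(100,0,420,240));print('orange',blobs(c,m,.02,30))
ys=np.flatnonzero(m.any(1));print('rows',ys[[0,-1]])
for y in range(ys[0],ys[-1]+1,6):
    x=np.flatnonzero(m[y]);q=ray(c,[(x[0],y),(x[-1],y)],.02);print(y,x[[0,-1]],len(x),q[:,:2].round(4).tolist())
h=cv2.cvtColor(c["color"],cv2.COLOR_RGB2HSV)
for u in (225,260,290):print(u,[(y,h[y,u].tolist()) for y in range(ys[0]-8,ys[-1]+50,6)])
print('block bottom far edge pred',proj(c,[[.4937+.0545,-.1628-.0315,z],[.4937+.0545,-.1628+.0315,z],[.5482,-.1628,z+.034]]).round())
E
```

```text
t 30.35 tcp [ 0.4942 -0.1639  0.0607] yaw 1.57 j6 57.8 open 0.722 gf 30.0 F [-0.2 -0.3 -1. ]
orange [([547.2, -161.0, 74.8, 12.3, 92.1], [260.0, 135.0])]
rows [127 149]
127 [315 318] 4 [[0.5545, -0.193], [0.5545, -0.1947]]
133 [196 323] 22 [[0.5491, -0.1239], [0.5511, -0.1979]]
139 [196 323] 123 [[0.5456, -0.1238], [0.5477, -0.1982]]
145 [197 323] 9 [[0.5421, -0.1243], [0.5441, -0.1985]]
225 [(119, [50, 19, 41]), (125, [45, 12, 41]), (131, [14, 247, 135]), (137, [15, 255, 195]), (143, [17, 92, 111]), (149, [17, 83, 132]), (155, [18, 77, 183]), (161, [18, 77, 183]), (167, [18, 77, 182]), (173, [18, 77, 182]), (179, [18, 78, 183]), (185, [19, 78, 182]), (191, [18, 78, 183]), (197, [18, 78, 183])]
260 [(119, [30, 6, 42]), (125, [30, 6, 41]), (131, [14, 255, 171]), (137, [15, 255, 196]), (143, [18, 91, 115]), (149, [19, 87, 138]), (155, [18, 77, 189]), (161, [19, 77, 189]), (167, [18, 77, 189]), (173, [18, 77, 189]), (179, [18, 76, 188]), (185, [19, 75, 187]), (191, [18, 75, 187]), (197, [18, 75, 188])]
290 [(119, [40, 18, 42]), (125, [45, 12, 41]), (131, [14, 255, 171]), (137, [15, 255, 195]), (143, [16, 89, 120]), (149, [17, 81, 141]), (155, [18, 76, 189]), (161, [18, 76, 191]), (167, [18, 75, 191]), (173, [18, 76, 191]), (179, [19, 73, 191]), (185, [18, 76, 192]), (191, [19, 76, 191]), (197, [18, 76, 190])]
block bottom far edge pred [[321. 142.]
 [204. 139.]
 [264. 153.]]
```

Emit:
step_arm --pt "-1 -0.002 0.006 0 0" --pt "-1 -0.002 0.006 -0.03 0" --pt "-1 -0.002 0.006 -0.05 0" --pt "-1 -0.002 0.006 -0.06 0" --pt "-1 -0.002 0.006 -0.06 0" --pt "-1 -0.002 0.006 -0.06 0" --pt "-1 -0.002 0.006 -0.06 0"

```text
time_s: 31.1
position: [0.4921, -0.1617, 0.0443]
tcp_rot: [[1.0, 0.027, -0.001], [0.027, -1.0, 0.0], [-0.001, -0.0, -1.0]]
force: [-1.4, -0.0, 5.5]
opening: 0.723
grasp_force: 30.0
```

On the floor. Release, rise and clear out.

Emit:
step_arm --pt "1 0 0 0 0" --pt "1 0 0 0 0" --pt "1 0 0 0 0" --pt "1 0 0 0 0" --pt "1 0 0 0.1 0" --pt "1 0 0 0.3 0" --pt "1 0 0 0.5 0" --pt "1 0 0 0.7 0" --pt "1 0 0 0.8 0" --pt "1 0 -0.2 0.8 0" --pt "1 0 -0.4 0.8 0" --pt "1 -0.1 -0.6 0.8 0" --pt "1 -0.2 -0.8 0.8 0" --pt "1 -0.3 -1 0.8 0" --pt "1 -0.4 -1 0.8 0" --pt "1 -0.4 -1 0.8 0" --pt "1 -0.4 -1 0.8 0"

```text
time_s: 32.8
position: [0.3917, -0.412, 0.2437]
tcp_rot: [[1.0, 0.024, -0.0], [0.024, -1.0, 0.001], [-0.0, -0.001, -1.0]]
force: [-0.2, 0.9, 0.5]
opening: 1.002
grasp_force: 0.0
```

```bash
python3 - <<'E'
from look import *
c=look("tf","top",save=False)
print('block',blobs(c,mask(c,(15,50,120),(24,130,255),(228,185,270,240)),.054,60))
a=cv2.resize(c["color"][115:275,115:280,::-1],None,fx=3.4,fy=3.4,interpolation=2)
w=look("wf",save=False)["color"][:,:,::-1]
cv2.imwrite("pics/final.png",np.hstack([a,cv2.resize(c["color"][115:275,280:350,::-1],None,fx=3.4,fy=3.4)]))
E
```

```text
t 32.8 tcp [ 0.3917 -0.412   0.2437] yaw 1.4 j6 30.9 open 1.002 gf 0.0 F [-0.2  0.9  0.5]
block [([493.2, -161.7, 104.8, 60.8, 0.5], [247.0, 214.0]), ([534.9, -205.8, 72.3, 33.4, 0.2], [266.0, 195.0])]
t 32.85 tcp [ 0.3924 -0.4114  0.2438] yaw 1.5 j6 30.9 open 1.003 gf 0.0 F [ 0.5 -0.1 -0.4]
```

View pics/final.png

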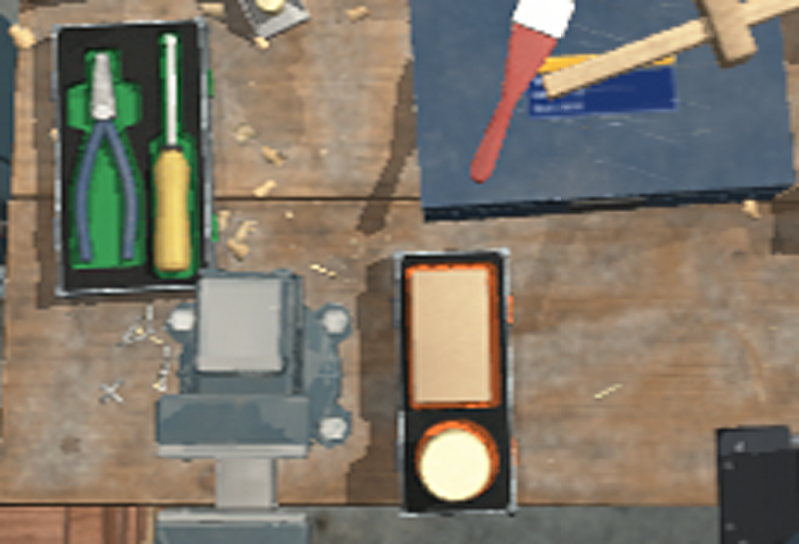

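The final view shows all four items seated: pliers (100,160), screwdriver (172,160), block (452,335) and tin (455,465).

```bash
python3 -c "
from rig import *
print(hand_in())"
```

```text
the job is handed in; nothing more can be done
None
```

I put the yellow screwdriver, pliers, wax tin and sanding block, in that order, into their cut-outs. The final top view shows all four seated, and I handed the job in at about 33 s without touching the red screwdriver or offcut; no verdict came back.

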